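Scrape the tray clear into the scrap box

ROBOT

A 6-joint arm with a two-finger parallel gripper is mounted at the origin on a cart in front of the work surface, level with it; the furniture and walls round the work are solid. World frame = base frame: x ahead of the robot, y to its left, z up, the work surface at z = 0. Lengths are in mm, angles in rad, forces in N, time in s.
With the tool pointing down it reaches from about 275 to 1000 mm from the base axis. Payload 8.4 kg.
Tool frame: the origin (TCP) lies at the very end of the fingers, on their centre line; the grasp point (between the pads) lies 19 mm behind it; z points along the fingers, y is the line along which they close (so a half turn about z gives the same grasp; the last joint's range is limited). The gripper opens to 85 mm and grips with 20 to 120 N. Pads are 22 mm wide; open, the fingers measure 114 mm over their backs; the gripper's body (76 mm by 85 mm) begins 54 mm behind the grasp point. The pads swing forward as they close: fully open they stand 13 mm farther back than shut.
Start: joints at [-1.187, 0.353, 1.633, -0, 1.155, -0.002], TCP at [235.187, -579.064, 231.281] pointing down, gripper open.
Joint ranges: [-2.63, 2.63], [-0.92, 2.1], [0.06, 2.66], [-1.3, 4.44], [0, 2.69], [-3.02, 3.02]. Speed limits (rad/s): [2.22, 2.22, 2.79, 3.14, 3.14, 3.14].

INTERFACE

Orientations are given as [roll, pitch, yaw] about the fixed x, y, z axes, in that order (R = Rz(yaw) Ry(pitch) Rx(roll)).
In Python, from plant import r gives the robot as it stands. Calls block until the motion is done:
- r.move_to(position, orientation): joint-space move of the TCP to a pose.
- r.move_linear(position, frame=None, max_speed=150, max_force=None): straight line of the TCP; frame=None keeps the orientation; max_speed is the mean speed in mm/s. With max_force (N) it stops when the force on the tool has changed by that much, and returns True; else False.
- r.goto_joints(angles): joint-space move.
- r.open_gripper() and r.grasp(grasp_force=None): open the fingers fully, or close them until they stop; grasp_force is the grip in N (None keeps the last).
- r.sleep(seconds).
- r.inverse_kinematics(position, orientation): joint angles nearest the present ones, or None.
- r.read_state(): the state.
- r.read_camera(name): name is "scene" or "top" or "wrist"; returns (picture, depth): 420x560x3 uint8, blue, green, red; 420x560 float32, mm along the optical axis (not along the pixel's ray), 0 where there is no reading.
- r.camera_model(name): a dict with "fovy" (degrees; the focal length in pixels is half the picture's height over the tangent of half this angle, whatever the lens; pixels are square), "cx", "cy" (the principal point, pixels), "R" (3x3) and "t" (3): a world point X has camera coordinates R X + t; the wrist camera has in their place "hand_eye" (4x4, takes a point from camera to tool coordinates, whose origin is the TCP and whose axes are the flange's). Camera axes: x right, y down, z forward; pixel columns grow to the right and rows downward; lengths in mm; the calibration is good to about 2 mm. A picture is of the moment at which its call begins: read the wrist's pose just before it. camera_model takes no time and is no camera call.
A pose or a line that the arm cannot do raises r.IKError and nothing moves.
- r.finish_job(): hands the job in; it is judged then, once.
Trained networks look in the newest picture that a camera, given by its name, has taken for a name from the list of things; names that differ only in an ending like _2 or _b are one class to them, and where a whole thing is asked for, a point or a joint stands for the part that bears it (a point fixed in the world has none). Each returns a list of dicts, best first, with "score" (0 to 1); they miss things now and then, are a little off and sometimes report something else, mostly with a low value. They report only what shows in the picture. A call takes as long as a camera call. They do not tell look-alikes from the thing itself.
- r.recognise(camera, thing): "location" ([column, row] in pixels, amid what is visible of it).
- r.outline_of(camera, thing): "mask" (420x560 bool, what is visible of it) and "location" ([column, row] in pixels, amid what is visible of it).
- r.mark_of(camera, thing): "location" ([column, row] in pixels: a listed point, or the origin of a listed thing).
The state is a dict: "time": time; "q": joint angles; "joint_vel": joint speeds; "joint_torque": joint torques, N m; "ee_pos": TCP position; "eef_rot": TCP orientation; "ft_force": force on the tool from outside, world axes, zero at the start; "moment": the same for the moment, N m; "opening": opening from 0.0 (shut) to 1.0 (fully open); "grasp_force": force on a finger pad.
Only numpy, scipy, OpenCV 4.12 (cv2) and the standard library are available. Lean on these libraries where they do the work, as an engineer would, in place of code of your own. Each camera call takes 0.05 s, during which the arm holds its last target. There are 200 camera calls.

TASK

Two wooden offcuts are stuck on the rubber-lined floor of the sloping tray. Take the scraper from its holder, lean it so that its blade stands square to the sloping floor, and sweep both offcuts down the tray and over its open lower lip into the scrap box, touching them with the scraper only; then stand the scraper back upright in the slot of its holder and let go. Leave the scrap box and the other things near by where they are.

Things in the scene. Friction and masses are not known exactly. Their poses are not given: they have to be found in the camera images.
- tray: Fixed wooden tray with a black rubber floor sloping 28 degrees, on legs. Origin: middle of the open lower lip, on the floor's surface, 85 mm above the bench. Own +x runs up the floor (-x is downhill, over the lip), y across it, z square out of it, leaning 28 degrees to the downhill side. Floor 280 mm long (x 0 to 280), 200 mm wide (y -100 to 100); side walls 28 mm high.
- backboard_top (a point): Middle of the top edge of the tray's backboard, which closes the upper end (tray x = 280 mm) and stands square to the floor, 172 mm high, so it hangs over the upper floor. Between it and the offcuts there is room for a scraper and gripper held square to the floor (tilted 28 degrees), not for an upright gripper.
- offcut_a: The longer, lower wooden offcut, 85 x 50 x 36 mm (x, y, z), about 75 g, lying on the tray floor on its +y half (nearer the robot); origin in the middle of its underside, x along its 85 mm, turned up to 17 degrees from the tray's x. The rubber holds it by friction: it does not slide down by itself, a light push (under 1.5 N) moves it.
- offcut_b: The shorter, taller wooden offcut, 60 x 55 x 45 mm (x, y, z), about 110 g, lying beside the other on the tray floor's -y half (farther from the robot); origin in the middle of its underside, x along its 60 mm, turned up to 17 degrees from the tray's x. Held by friction like the other.
- offcut_a_mid (a point): Middle of offcut_a, 18 mm above its underside.
- offcut_b_mid (a point): Middle of offcut_b, 22.5 mm above its underside.
- scrap_box: Open light-wood box under the tray's lip, loose, 1 kg, 170 mm (its x, along the tray's downhill direction) x 230 mm (its y, across) x 62 mm high, walls and floor 9 mm, a small grip strip on each end; origin in the middle of its underside. Its upper rim is 23 mm lower than the lip, and the lip reaches about 20 mm over its near wall.
- scraper: Scraper standing upright on its edge in the holder, loose, 160 g: steel blade 80 mm wide (y), 8 mm thick (x), z 0 to 72 mm; collar 18 x 80 mm at z 66 to 76 mm; wooden handle 20 mm thick (x), 46 mm wide (y), z 74 to 140 mm. Origin in the middle of the blade's lower edge, z up the handle. Take the handle from above across its 20 mm. Front and back are alike.
- holder: Fixed dark-wood holder of the scraper: base 90 x 124 x 10 mm, on it an upright slot between two cheeks that rise to z = 40 mm; slot 16 mm wide (x), 96 mm long (y), its floor at z = 10 mm. Origin in the middle of the underside. The scraper's home is the slot's floor at x = y = 0, blade along y; let go there, it stands or leans a little on a cheek.
- spoon: Dark carved wooden spoon, 189 x 43 x 15 mm, lying to the right of the tray; to be left alone. Origin in the middle of its underside.
- sanding_block: Sanding block, 104 x 59 x 30 mm, near the bench's front edge; to be left alone. Origin in the middle of its underside.
Not all that is in view belongs to the job. Of the things like the scraper, leave any that is green, purple or turquoise; of the rest the larger one is meant.

How it is judged (in metres and radians):
On the way, in this order (a step that is already met when the one before it is completed fails the run):
1. the scraper is lifted out of its holder (z of scraper in the frame of holder above 0.08 m and contact force between scraper and holder below 0.1 N), for 0.1 s.
2. the scraper, standing square to the tray floor (within 17 degrees), pushes on an offcut that lies there (angle between the z axis of scraper and the z axis of tray, either way round below 0.3 rad and (contact force between each of scraper, tray and offcut_a above 0.05 N or contact force between each of scraper, tray and offcut_b above 0.05 N)), for 0.1 s.
3. both offcuts are in the scrap box (x of offcut_a_mid in the frame of scrap_box between -0.07 and 0.07 m and y of offcut_a_mid in the frame of scrap_box between -0.1 and 0.1 m and z of each of offcut_a_mid, offcut_b_mid in the frame of scrap_box below 0.07 m and contact force between tray and offcut_a below 0.1 N and x of offcut_b_mid in the frame of scrap_box between -0.07 and 0.07 m and y of offcut_b_mid in the frame of scrap_box between -0.1 and 0.1 m and contact force between tray and offcut_b below 0.1 N), for 0.2 s.
At the end, for the whole second after the job is handed in: both offcuts at rest in the scrap box (middles within 70 mm in x, 100 mm in y of its middle, under 70 mm above its underside), off the tray; the scraper released in the slot: within 15 mm of its middle, edge under 20 mm up, within 20 degrees of upright and 23 of the slot's line (all of step 3 and horizontal distance between scraper and holder below 0.015 m and z of scraper in the frame of holder below 0.02 m and angle between scraper's own z axis and vertical below 0.35 rad and angle between the x axis of scraper and the x axis of holder, either way round below 0.4 rad and linear speed of each of offcut_a, offcut_b, scraper below 0.03 m/s); the robot touches nothing.
It fails at once if the gripper or the arm touches an offcut (contact force between any of the fingers, the arm and offcut_a above 0.5 N or contact force between any of the fingers, the arm and offcut_b above 0.5 N).
It fails at once if the scrap box is shoved more than 25 mm or tipped (distance of scrap_box from where it was at the start of the episode above 0.025 m or angle between scrap_box's own z axis and vertical above 0.2 rad).
It fails at once if the spoon or the sanding block is moved more than 25 mm (distance of any of spoon, sanding_block from where it was at the start of the episode above 0.025 m).
It also fails if it takes over 56 s, if anything falls off the work surface, if the arm or the gripper's body presses on something with over 40 N, if the wrist force passes 120 N, or if a joint passes its speed limit or range.

## Working session

There is one attempt and no reset: what is moved stays moved. The work goes in short steps, each a Python script; the robot and the scene stay as the last script left them, time stands still between calls to the robot, and variables do not carry over. Pictures are saved under pics/ and viewed, at most 10 in all, crops included, and the job is handed in when it is done.

```bash
mkdir -p pics; ls
cat > h.py <<'E'
import numpy as np, cv2
from plant import r
def cam(name):
    m=r.camera_model(name); f=210/np.tan(np.radians(m['fovy'])/2); return m,f
def back(name,u,v,d,st=None):
    m,f=cam(name)
    p=np.stack([(np.asarray(u)-m['cx'])/f*d,(np.asarray(v)-m['cy'])/f*d,np.asarray(d)*1.0],-1)
    if 'R' in m: return (p-np.array(m['t']))@np.array(m['R'])
    from scipy.spatial.transform import Rotation as R
    H=np.array(m['hand_eye']); p=p@H[:3,:3].T+H[:3,3]
    return p@R.from_euler('xyz',st['eef_rot']).as_matrix().T+np.array(st['ee_pos'])
E
python3 - <<'E'
from h import *
ims=[]
for c in ['scene','top']:
    im,d=r.read_camera(c); cv2.imwrite(f'pics/{c}.png',im); np.save(c+'.npy',d)
    m,f=cam(c); print(c,f,m['cx'],m['cy'],np.round(m['R'],3).tolist(),m['t'])
    for t in ['tray','backboard_top','offcut_a_mid','offcut_b_mid','scrap_box','scraper','holder','spoon','sanding_block']:
        for o in r.outline_of(c,t)[:3] if t not in('backboard_top',) else []:
            k=o['mask']; v,u=np.nonzero(k&(d>0))
            if len(u)==0: continue
            P=back(c,u,v,d[v,u]); print(t,'out',round(o['score'],2),np.round(o['location']),np.median(P,0).round(),np.percentile(P,2,0).round(),np.percentile(P,98,0).round())
        for o in r.mark_of(c,t)[:3]: print(t,'mark',round(o['score'],2),np.round(o['location'],1))
print(r.read_state())
E
```

```text
pics
scene 520.3551154567493 278.6310917517757 207.9328334057584 [[0.957, 0.291, -0.002], [0.163, -0.541, -0.825], [-0.241, 0.789, -0.565]] [-488.77578664  -17.88765709 1864.07585814]
tray out 0.93 [290. 152.] [512. 152. 192.] [395. -22.  84.] [626. 229. 372.]
tray mark 0.82 [270.9 206.8]
tray mark 0.19 [216.  264.8]
backboard_top mark 0.84 [292.9 108.9]
offcut_a_mid out 0.59 [272. 166.] [461.  82. 172.] [423.  49. 140.] [490. 118. 198.]
offcut_a_mid mark 0.78 [271.8 168.8]
offcut_b_mid out 0.7 [298. 178.] [553.  50. 172.] [522.  28. 131.] [580.  81. 194.]
offcut_b_mid mark 0.82 [297.1 177.9]
scrap_box out 0.69 [258. 233.] [473. -73.  28.] [ 360. -180.    4.] [595.   6.  65.]
scrap_box mark 0.81 [260.1 238.1]
scraper out 0.91 [220. 281.] [ 467. -390.   91.] [ 449. -418.   37.] [ 480. -349.  152.]
scraper out 0.83 [233. 363.] [ 593. -623.   69.] [ 535. -636.   -0.] [ 627. -550.  142.]
scraper out 0.65 [265. 298.] [ 593. -385.   51.] [ 573. -404.    1.] [ 609. -358.  102.]
scraper mark 0.81 [220.9 298.2]
scraper mark 0.79 [350.4 235.1]
scraper mark 0.71 [266.8 312. ]
holder mark 0.93 [
[... 504 characters left out ...]
e': 1.8, 'q': array([-1.18740792e+00,  3.52999307e-01,  1.63337960e+00,  1.77380972e-06,
        1.15521476e+00, -2.42396784e-03]), 'joint_vel': array([-2.66618858e-04,  6.70374589e-04, -1.46732524e-03,  1.42336926e-03,
        2.76153991e-05, -4.04914744e-05]), 'joint_torque': array([-1.71212500e-04, -6.05159783e+01, -3.42436659e+01, -7.39752818e-05,
        1.16494321e-03,  2.83942683e-07]), 'ee_pos': array([ 235.18511739, -579.07232872,  231.29014478]), 'eef_rot': array([-3.14159164e+00, -1.62528531e-06,  3.85811655e-01]), 'ft_force': array([-0.653295  , -1.04972511, -0.17999269]), 'moment': array([-0.02174192,  0.0088368 , -0.01333751]), 'grasp_force': 0.0, 'opening': 1.0010563389561276}
```

View pics/scene.png

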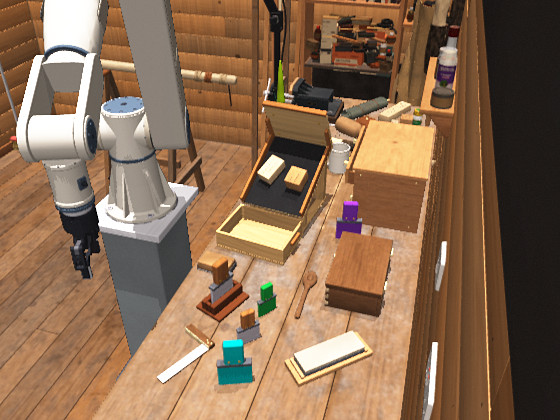

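View pics/top.png

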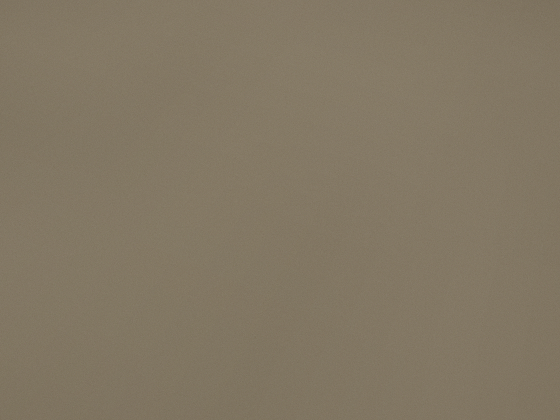

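Scene: tray at about (290,150) with offcut_a at (271,168) and offcut_b at (297,178). The box is at (258,235), and the wanted scraper (natural wood, larger) stands in its holder at (221,285). The small natural one at (247,322) and the green, purple and turquoise ones are decoys. The top camera sees only a covered view, so it is useless. Next I fit the tray plane and look with the wrist camera.

```bash
cat > look.py <<'E'
from h import *
im=cv2.imread('pics/scene.png'); d=np.load('scene.npy')
o=r.outline_of('scene','tray')[0]['mask'] if False else None
hsv=im.max(2); v,u=np.nonzero((hsv<60)&(d>0)); s=(u>245)&(u<330)&(v>135)&(v<215); u,v=u[s],v[s]
P=back('scene',u,v,d[v,u])
best=None
rng=np.random.default_rng(0)
for _ in range(500):
    a=P[rng.choice(len(P),3,False)]; n=np.cross(a[1]-a[0],a[2]-a[0]); L=np.linalg.norm(n)
    if L<100: continue
    n/=L; k=abs((P-a[0])@n)<4
    if best is None or k.sum()>best.sum(): best=k
Q=P[best]; c=Q.mean(0); n=np.linalg.svd(Q-c)[2][2]; n*=np.sign(n[2])
print('plane',len(P),len(Q),c.round(1),n.round(3),'slope',np.degrees(np.arccos(n[2])),'downhill yaw',np.degrees(np.arctan2(n[1],n[0])))
m,f=cam('scene'); R=np.array(m['R']); C=-R.T@np.array(m['t'])
def ray(u,v,z):
    w=R.T@np.array([(u-m['cx'])/f,(v-m['cy'])/f,1]); return C+w*(z-C[2])/w[2]
print('lip',ray(270.9,206.8,85),'bb top z from geometry', ray(292.9,108.9,85+280*np.sin(np.radians(28))+172*np.cos(np.radians(28))))
print('holder',ray(225,300.7,0),'scraper',ray(220.9,298.2,10),'box',ray(260.1,238.1,0))
E
python3 look.py
python3 - <<'E'
from h import *
import json
def shot(p,rpy,n,things):
    r.move_to(p,rpy); r.sleep(.2); st=r.read_state(); im,d=r.read_camera('wrist'); cv2.imwrite(f'pics/{n}.png',im); np.save(n+'.npy',d); json.dump({'ee_pos':list(st['ee_pos']),'eef_rot':list(st['eef_rot'])},open(n+'.json','w'))
    print(n,st['time'])
    for t in things:
        for o in r.mark_of('wrist',t)[:2]: print(t,round(o['score'],2),np.round(o['location'],1))
print(np.round(r.camera_model('wrist')['hand_eye'],2).tolist(), cam('wrist')[1])
shot([440,-440,380],[np.pi,0,0.386],'w1',['scraper','holder'])
E
```

```text
plane 2844 2085 [507.9  96.7 148.3] [-0.053 -0.462  0.885] slope 27.714451699733363 downhill yaw -96.60317791221568
lip [487.44003445  -8.75120972  85.        ] bb top z from geometry [516.45783644 138.26601709 368.31902355]
holder [ 467.19451589 -372.37756429    0.        ] scraper [ 456.95658795 -375.86842992   10.        ] box [469.98684906 -72.67437413   0.        ]
[[0.0, -0.95, -0.31, 79.54], [1.0, -0.0, 0.0, -0.0], [-0.0, -0.31, 0.95, -142.17], [0.0, 0.0, 0.0, 1.0]] 334.34009940080875
w1 3.1167
scraper 0.87 [435.  105.2]
scraper 0.73 [357.2  76.8]
holder 0.57 [252.7 127.1]
```

View w1.

View pics/w1.png

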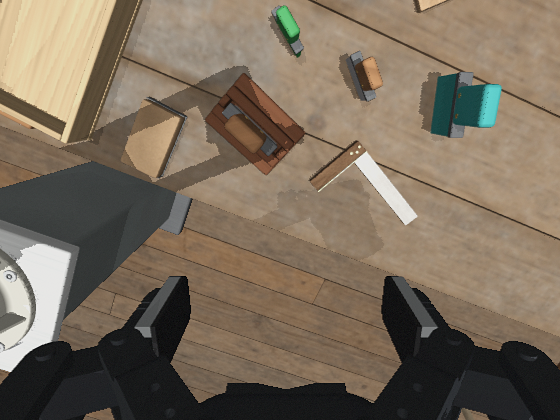

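Wrist view: the scraper's handle is at about (243,134) inside the dark holder (253,125), and the box is at upper left. I measure the handle and holder from the depth.

```bash
cat > m1.py <<'E'
from h import *
import json,sys
st=json.load(open('w1.json')); d=np.load('w1.npy')
v,u=np.mgrid[60:190,190:320]; v,u=v.ravel(),u.ravel(); P=back('wrist',u,v,d[v,u],st)
for lo,hi in((135,160),(70,95),(32,48),(5,16)):
    Q=P[(P[:,2]>lo)&(P[:,2]<hi)].astype(np.float32)
    if len(Q)<20: continue
    print(lo,hi,len(Q),Q.mean(0).round(1),cv2.minAreaRect(Q[:,:2]),np.median(Q[:,2]))
E
python3 m1.py
python3 - <<'E'
from h import *
import json
def shot(p,rpy,n,things):
    r.move_to(p,rpy); r.sleep(.2); st=r.read_state(); im,d=r.read_camera('wrist'); cv2.imwrite(f'pics/{n}.png',im); np.save(n+'.npy',d); json.dump({'ee_pos':list(st['ee_pos']),'eef_rot':list(st['eef_rot'])},open(n+'.json','w'))
    print(n,st['time'],st['q'])
    for t in things:
        for o in r.mark_of('wrist',t)[:2]:
            print(t,round(o['score'],2),np.round(o['location'],1))
shot([470,-130,470],[np.pi,0,np.pi/2],'w2',['offcut_a_mid','offcut_b_mid','tray','backboard_top','scrap_box'])
E
```

```text
w2 4.7 [-2.74445135e-01 -1.24209086e-02  1.56575825e+00 -1.43681057e-04
  1.58914908e+00 -2.72590750e-01]
offcut_a_mid 0.64 [306.1  82.5]
tray 0.55 [305.6  83. ]
scrap_box 0.8 [290.7 123.7]Traceback (most recent call last):
  File "m1.py", line 8, in <module>
    print(lo,hi,len(Q),Q.mean(0).round(1),cv2.minAreaRect(Q[:,:2]),np.median(Q[:,2]))
                                          ~~~~~~~~~~~~~~~^^^^^^^^^
cv2.error: OpenCV(4.12.0) /io/opencv/modules/imgproc/src/convhull.cpp:143: error: (-215:Assertion failed) total >= 0 && (depth == CV_32F || depth == CV_32S) in function 'convexHull'
```

View pics/w2.png

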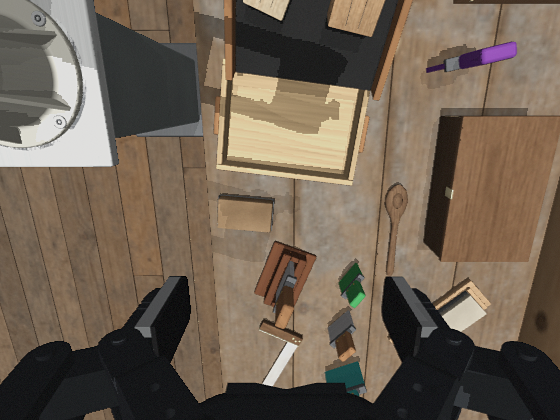

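Wrist view: box (290,125), tray lip along row about 80, offcuts cut off at the top. I move uphill for one more picture, from which I fit the tray frame.

```bash
sed -i 's/Q\[:,:2\])/np.ascontiguousarray(Q[:,:2]))/' m1.py; python3 m1.py
python3 - <<'E'
from h import *
import json
def shot(p,rpy,n,things):
    r.move_to(p,rpy); r.sleep(.2); st=r.read_state(); im,d=r.read_camera('wrist'); cv2.imwrite(f'pics/{n}.png',im); np.save(n+'.npy',d); json.dump({'ee_pos':list(st['ee_pos']),'eef_rot':list(st['eef_rot'])},open(n+'.json','w'))
    print(n,st['time'],st['q'])
    for t in things:
        for o in r.mark_of('wrist',t)[:2]:
            u,v=o['location']; dd=d[int(min(v,419)),int(u)]
            print(t,round(o['score'],2),np.round(o['location'],1),back('wrist',u,v,dd,st).round(1))
    for t in ['offcut_a','offcut_b']:
        for o in r.outline_of('wrist',t)[:2]:
            print(t,o['score'],o['location']); np.save(n+t+'.npy',o['mask']); break
shot([470,-60,520],[np.pi,0,np.pi/2],'w3',['offcut_a_mid','offcut_b_mid','tray','backboard_top','scrap_box'])
E
```

```text
135 160 793 [ 467.7 -380.1  148.2] ((466.6965637207031, -379.7411804199219), (45.582122802734375, 20.31703758239746), 68.9472427368164) 148.83426
70 95 368 [ 468.  -381.3   85.3] ((467.17547607421875, -380.10589599609375), (79.88783264160156, 19.124635696411133), 68.97512817382812) 85.34997
32 48 1516 [ 473.6 -381.5   39. ] ((466.873779296875, -379.9544677734375), (116.28203582763672, 48.19318389892578), 68.7676010131836) 39.163345
5 16 2326 [ 471.5 -388.2    9.6] ((453.47265625, -414.896728515625), (198.42352294921875, 90.12474822998047), 69.1586685180664) 9.495127
w3 5.6333 [-1.31385838e-01 -4.14196442e-02  1.49427250e+00 -2.39260081e-04
  1.69045517e+00 -1.30504364e-01]
offcut_a_mid 0.69 [276.2  43.4] [457.7  93.7 183. ]
offcut_b_mid 0.75 [344.1  64. ] [546.   68.8 186.9]
offcut_b_mid 0.59 [346.5  66.2] [549.7  66.4 184.4]
tray 0.75 [302.8 128.4] [498.5 -19.3  86.2]
tray 0.49 [282.3 293.8] [469.8  19.  661.2]
backboard_top 0.7 [288.4 156.7] [475.1 -78.1   7.3]
scrap_box 0.91 [290.7 158.7] [479.6 -81.8   8.6]
offcut_a 0.95 [345.7, 68.6]
offcut_b 0.95 [345.7, 68.6]
```

View pics/w3.png

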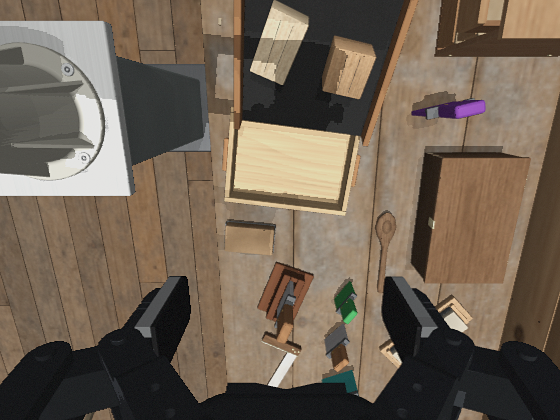

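Wrist view: offcut_a at (280,43), offcut_b at (349,67), lip along rows 125–145. The tray turns slightly clockwise. I fit the tray frame and the offcuts in tray coordinates.

```bash
cat > m3.py <<'E'
from h import *
import json
st=json.load(open('w3.json')); d=np.load('w3.npy'); im=cv2.imread('pics/w3.png')
v,u=np.mgrid[0:150,215:425]; v,u=v.ravel(),u.ravel(); k=d[v,u]>0; v,u=v[k],u[k]
P=back('wrist',u,v,d[v,u],st); I=im[v,u].max(1)
D=P[(I<45)&(P[:,2]>80)]; rng=np.random.default_rng(0); best=None
for _ in range(500):
    a=D[rng.choice(len(D),3,False)]; n=np.cross(a[1]-a[0],a[2]-a[0]); L=np.linalg.norm(n)
    if L<1000: continue
    n/=L; k=abs((D-a[0])@n)<2.5
    if best is None or k.sum()>best.sum(): best=k
Q=D[best]; c=Q.mean(0); n=np.linalg.svd(Q-c)[2][2]; n*=np.sign(n[2])
print('plane',len(D),len(Q),n.round(3),'slope',np.degrees(np.arccos(n[2])),'up yaw',np.degrees(np.arctan2(-n[1],-n[0])))
for it in range(3):
    if it==0: yaw=np.arctan2(-n[1],-n[0])
    s=np.radians(28); x=np.array([np.cos(yaw)*np.cos(s),np.sin(yaw)*np.cos(s),np.sin(s)]); z=np.array([-np.cos(yaw)*np.sin(s),-np.sin(yaw)*np.sin(s),np.cos(s)]); y=np.cross(z,x)
    T=np.stack([x,y,z],1); O=c+x*(85-c[2])/x[2]; L=(P-O)@T
    F=abs(L[:,2])<4; 
    W=(abs(L[:,2]-28)<4)&(L[:,0]>0)&(abs(abs(L[:,1])-108)<30)
    sl=[];ys=[]
    for sg in(1,-1):
        w=L[W&(sg*L[:,1]>0)]
        if len(w)<20: continue
        xs=w[:,0]; p=np.polyfit(w[:,0],w[:,1],1); sl.append(p[0]); ys.append(np.percentile(w[:,1],[3,50,97]).round(1)); print(sg,len(w),xs.min(),xs.max(),p,ys[-1])
    yaw+=np.mean(sl)
    print(it,'yaw',np.degrees(yaw),'O',O.round(1),'floor y',np.percentile(L[F][:,1],[.5,99.5]).round(1),'x min',np.percentile(L[F&(abs(L[:,1])<90)][:,0],[.5]))
for h in(36,45):
    k=(abs(L[:,2]-h)<3.5)&(abs(L[:,1])<92)&(L[:,0]>5)
    for sg in (1,-1):
        q=L[k&(sg*L[:,1]>0)]
        if len(q)>30: print(h,sg,len(q),cv2.minAreaRect(np.ascontiguousarray(q[:,:2].astype(np.float32))),q[:,0].min(),q[:,0].max(),q[:,1].min(),q[:,1].max())
E
python3 m3.py
```

```text
plane 7396 7360 [-0.062 -0.466  0.883] slope 28.053127693680263 up yaw 82.46634392766377
1 968 0.6343319371134504 180.73180611196176 [7.02803036e-03 9.99558787e+01] [ 96.1 100.6 106.1]
-1 1148 0.6886174578601957 208.40888391031794 [ 3.11769030e-03 -1.08504488e+02] [-113.2 -108.  -103.7]
0 yaw 82.7569974144166 O [491.7 -18.6  85. ] floor y [-104.    96.1] x min [1.25591735]
1 964 0.025877081981562564 181.1673344985368 [2.75080497e-03 1.00443112e+02] [ 96.1 100.5 106. ]
-1 1159 0.19085278918284213 207.9075413452586 [-7.23336534e-04 -1.08020106e+02] [-113.2 -108.  -103.8]
1 yaw 82.81508010661724 O [492.2 -18.7  85. ] floor y [-104.    96.1] x min [1.29054599]
1 961 0.11511834743883774 181.2541995325291 [1.74721206e-03 1.00568601e+02] [ 96.1 100.5 105.9]
-1 1159 0.09164932335914323 207.80712431344207 [-1.61510369e-03 -1.07920975e+02] [-113.2 -108.  -103.8]
2 yaw 82.81886473253735 O [492.2 -18.7  85. ] floor y [-104.1   96.1] x min [1.2848508]
36 1 2615 ((134.03912353515625, 46.56636047363281), (49.922637939453125, 85.31747436523438), 73.41754913330078) 87.32599718976289 180.59237347184464 11.906113691745016 81.1583596606233
36 -1 111 ((133.2371368408203, -37.317806243896484), (38.47498321533203, 78.10752868652344), 41.1292610168457) 93.07677470817413 149.56311970420364 -79.38782985936199 -20.51454125641748
45 -1 1887 ((117.37047576904297, -50.322750091552734), (55.66786193847656, 60.123844146728516), 84.89227294921875) 85.86635377390293 149.34406271597678 -79.76067830480396 -20.458068991998108
```

```bash
cat >> h.py <<'E'
from scipy.spatial.transform import Rotation as Rot
yaw=np.radians(82.82); s=np.radians(28)
X=np.array([np.cos(yaw)*np.cos(s),np.sin(yaw)*np.cos(s),np.sin(s)]); Z=np.array([-np.cos(yaw)*np.sin(s),-np.sin(yaw)*np.sin(s),np.cos(s)]); Y=np.cross(Z,X)
O=np.array([492.2,-18.7,85])-4*Y
HC=np.array([466.8,-380.0]); HA=np.radians(68.95)
def rpy(zax,yax): return list(Rot.from_matrix(np.stack([np.cross(yax,zax),yax,zax],1)).as_euler('xyz'))
def tray_o(f): return rpy(-Z,f*X)
def hold_o(f): return rpy(np.array([0,0,-1.]),f*np.array([np.sin(HA),-np.cos(HA),0]))
G=86.  # TCP height above scraper edge
def tp(x,y,z): return list(O+x*X+y*Y+(z+G)*Z)
E
python3 - <<'E'
from h import *
for f in(1,-1):
    print('hold',f,[None if q is None else np.round(q,2).tolist() for q in (r.inverse_kinematics([*HC,z],hold_o(f)) for z in (96,330))])
    for p in((60,51,120),(213,51,100),(213,51,1),(-25,51,1),(60,-47,120),(190,-47,1),(-25,-47,1)):
        q=r.inverse_kinematics(tp(*p),tray_o(f)); print(f,p,np.round(tp(*p)),None if q is None else np.round(q,2).tolist())
E
```

```text
hold 1 [[-0.69, 0.47, 1.79, -0.0, 0.88, -0.32], [-0.69, 0.24, 1.57, 0.0, 1.33, -0.32]]
1 (60, 51, 120) [440. -56. 295.] [-0.48, 0.09, 1.92, 0.47, 1.34, -2.08]
1 (213, 51, 100) [458.  87. 349.] [-0.17, -0.01, 1.9, 0.51, 1.31, -1.76]
1 (213, 51, 1) [464. 133. 262.] [-0.06, 0.08, 2.01, 0.56, 1.09, -1.78]
1 (-25, 51, 1) [438. -75. 150.] [-0.52, 0.29, 2.05, 0.52, 1.07, -2.28]
1 (60, -47, 120) [537. -68. 295.] [-0.42, 0.24, 1.74, 0.48, 1.35, -2.02]
1 (190, -47, 1) [559. 101. 251.] [-0.11, 0.25, 1.83, 0.55, 1.12, -1.81]
1 (-25, -47, 1) [535. -87. 150.] [-0.45, 0.41, 1.85, 0.52, 1.1, -2.19]
hold -1 [[-0.69, 0.47, 1.79, -0.0, 0.88, 2.82], [-0.69, 0.24, 1.57, 0.0, 1.33, 2.82]]
-1 (60, 51, 120) [440. -56. 295.] [-0.48, 0.09, 1.92, 0.47, 1.34, 1.06]
-1 (213, 51, 100) [458.  87. 349.] [-0.17, -0.01, 1.9, 0.51, 1.31, 1.38]
-1 (213, 51, 1) [464. 133. 262.] [-0.06, 0.08, 2.01, 0.56, 1.09, 1.36]
-1 (-25, 51, 1) [438. -75. 150.] [-0.52, 0.29, 2.05, 0.52, 1.07, 0.86]
-1 (60, -47, 120) [537. -68. 295.] [-0.42, 0.24, 1.74, 0.48, 1.35, 1.13]
-1 (190, -47, 1) [559. 101. 251.] [-0.11, 0.25, 1.83, 0.55, 1.12, 1.33]
-1 (-25, -47, 1) [535. -87. 150.] [-0.45, 0.41, 1.85, 0.52, 1.1, 0.95]
```

Run:
```python
from h import *
r.move_to([*HC,230],hold_o(1))
print(r.move_linear([*HC,96],max_speed=120,max_force=15))
r.grasp(80); st=r.read_state(); print(st['time'],st['ee_pos'],st['opening'],st['grasp_force'],st['ft_force'])
r.move_linear([*HC,250]); r.sleep(.15)
st=r.read_state(); print(st['time'],st['ee_pos'],st['opening'],st['ft_force'])
r.move_to(tp(40,51,180),tray_o(-1)); r.move_linear(tp(213,51,90))
st=r.read_state(); print(st['time'],st['ee_pos'],st['ft_force'])
im,d=r.read_camera('scene'); cv2.imwrite('pics/s2.png',cv2.resize(im[60:260,180:400],None,fx=3,fy=3)[:600])
```

```text
False
9.5083 [ 466.96169288 -380.12713078   96.28218848] 0.22412577220265734 78.51594686508179 [-0.46520083 -0.07882615  2.99749428]
10.8333 [ 466.40818892 -379.67487877  248.9472376 ] 0.22566596263795718 [-0.17184182  0.04411632 -2.10683032]
13.5083 [458.75304719  91.33388729 340.33700256] [-0.00297755  0.60388232 -2.07481194]
```

View pics/s2.png

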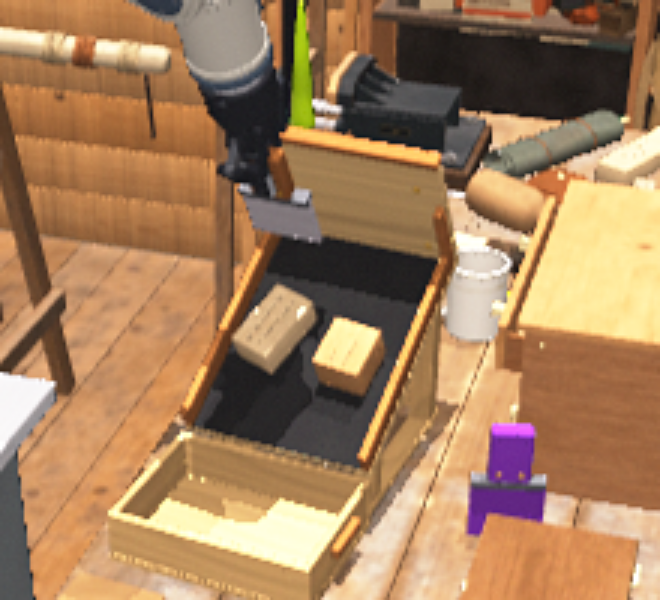

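The picture shows the scraper held square to the floor, above the upper end and behind offcut_a, with the gripper clear of the backboard. I lower it with a force guard and sweep.

```bash
cat > sweep.py <<'E'
from h import *
import sys
x,y,xe=map(float,sys.argv[1:4])
def loc(): return ((np.array(r.read_state()['ee_pos'])-O)@np.stack([X,Y,Z],1)-[0,0,G]).round(1)
r.move_linear(tp(x,y,12),max_speed=120)
hit=r.move_linear(tp(x,y,-4),max_speed=25,max_force=5); l=loc(); print('touch',hit,l)
z=(l[2] if hit else -4)+1.2
r.move_linear(tp(x,y,z),max_speed=30)
hit=r.move_linear(tp(xe,y,z),max_speed=75,max_force=25); print('swept',hit,loc(),r.read_state()['ft_force'],r.read_state()['time'])
r.sleep(.3)
r.move_linear(tp(xe+15,y,z+60)); r.move_linear(tp(60,y,120))
st=r.read_state();print(st['time'],st['opening'])
E
python3 sweep.py 213 51 -22
python3 - <<'E'
from h import *
im,d=r.read_camera('scene'); cv2.imwrite('pics/s3.png',cv2.resize(im[60:260,180:400],None,fx=3,fy=3))
for t in('offcut_a_mid','offcut_b_mid'): print(r.mark_of('scene',t))
E
```

```text
touch True [213.   50.9   0.5]
swept False [-21.9  51.    1.7] [-0.05545365 -0.01042538 -1.88052145] 18.3917
19.9917 0.22494777126157492
[{'location': [247.2, 235.5], 'score': 0.75}]
[{'location': [295.2, 179.7], 'score': 0.79}]
```

View pics/s3.png

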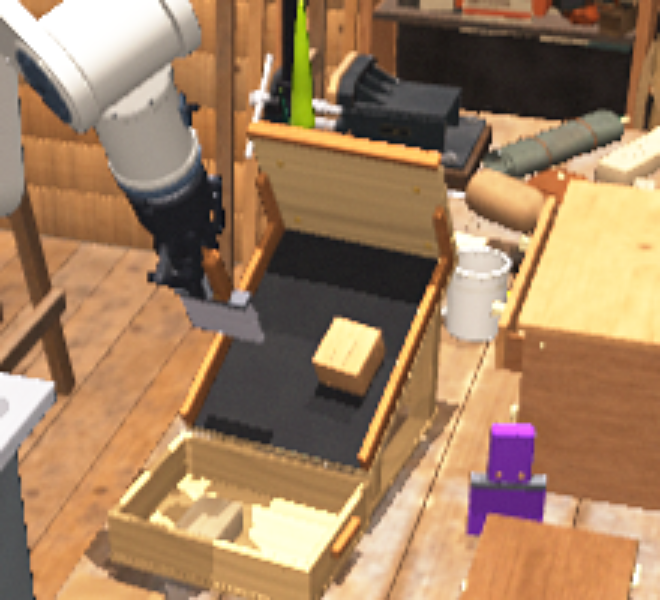

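offcut_a lies in the box at about (247,235) in the full picture, and offcut_b is untouched at (295,180). Now I sweep offcut_b.

```bash
python3 -c "
from h import *
r.move_linear(tp(188,-46,90))"
python3 sweep.py 188 -46 -22
python3 - <<'E'
from h import *
im,d=r.read_camera('scene'); cv2.imwrite('pics/s4.png',cv2.resize(im[60:260,180:400],None,fx=3,fy=3))
for t in('offcut_a_mid','offcut_b_mid'): print(r.mark_of('scene',t))
E
```

```text
touch True [188.  -46.    0.7]
swept False [-21.8 -46.    1.9] [-0.44108038  0.06642917 -1.84443487] 25.8833
27.4833 0.22226609721941198
[{'location': [249.2, 235.0], 'score': 0.55}]
[{'location': [280.9, 231.1], 'score': 0.84}, {'location': [281.8, 177.3], 'score': 0.42}]
```

View pics/s4.png

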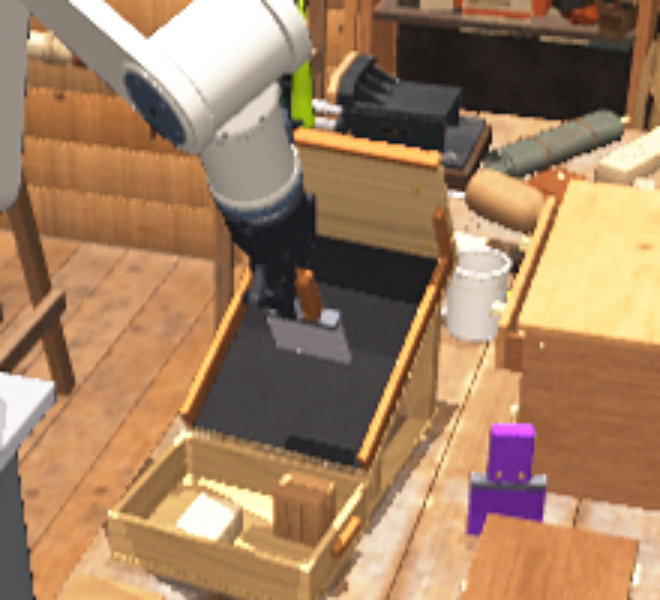

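Both offcuts are in the box: offcut_b stands on its end at (281,231), offcut_a lies flat at (249,235). Now I return the scraper.

Run:
```python
from h import *
import json
p=[466.7,-379.9]
r.move_linear(tp(40,-20,190))
r.move_to([*p,250],hold_o(1)); r.sleep(.2)
print(r.move_linear([*p,145],max_speed=120,max_force=8)); 
print(r.move_linear([*p,95.5],max_speed=40,max_force=8)); st=r.read_state(); print(st['time'],st['ee_pos'],st['ft_force'],st['moment'])
im,d=r.read_camera('scene'); cv2.imwrite('pics/s5.png',cv2.resize(im[230:350,150:310],None,fx=4,fy=4))
```

```text
False
True
31.9417 [ 466.57944312 -379.74826451   96.25844654] [-0.80945424  0.40809534  4.11938909] [ 0.0599472   0.15851305 -0.01729004]
```

View pics/s5.png

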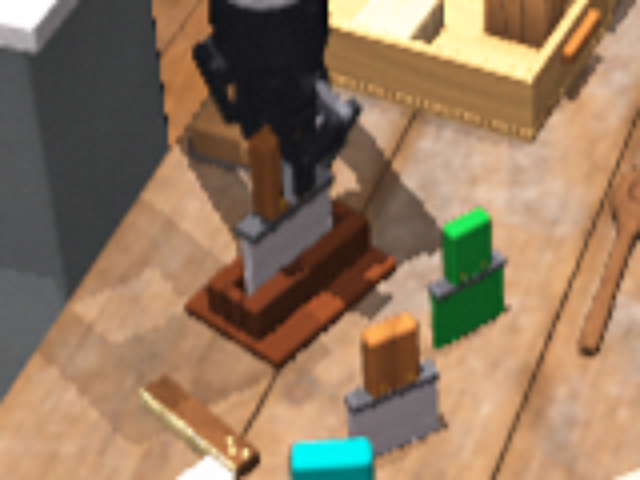

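The blade is fully down in the slot, touching the bottom at the same TCP height as at the grasp (96.3). I release it, retreat and check.

Run:
```python
from h import *
r.open_gripper(); r.sleep(.2); r.move_linear([466.7,-379.9,230],max_speed=100); r.move_to([440,-440,380],[np.pi,0,0.386]); r.sleep(.3)
st=r.read_state(); im,d=r.read_camera('wrist'); 
v,u=np.mgrid[60:190,190:320]; v,u=v.ravel(),u.ravel(); P=back('wrist',u,v,d[v,u],st)
for lo,hi in((135,160),(70,95),(32,48)):
    Q=P[(P[:,2]>lo)&(P[:,2]<hi)].astype(np.float32)
    print(lo,len(Q),cv2.minAreaRect(np.ascontiguousarray(Q[:,:2])),np.median(Q[:,2]))
im,d=r.read_camera('scene')
for t,h in(('offcut_a_mid',27),('offcut_b_mid',39)):
    u,v=r.mark_of('scene',t)[0]['location']; m,f=cam('scene'); R=np.array(m['R']); C=-R.T@np.array(m['t'])
    w=R.T@np.array([(u-m['cx'])/f,(v-m['cy'])/f,1]); p=C+w*(h-C[2])/w[2]
    B=O[:2]-65*np.array([np.cos(yaw),np.sin(yaw)]); e=p[:2]-B; print(t,'in box x,y',e@[np.cos(yaw),np.sin(yaw)],e@Y[:2])
print(st['time'])
```

```text
135 784 ((466.603271484375, -378.9916076660156), (45.548553466796875, 20.288236618041992), 68.5403060913086) 148.80682
70 375 ((467.5166015625, -379.2642822265625), (80.07720184326172, 19.121952056884766), 69.25727081298828) 85.33751
32 1504 ((467.0858459472656, -379.2887268066406), (116.0576171875, 48.02886962890625), 69.00714874267578) 39.224854Traceback (most recent call last):
  File "<stdin>", line 10, in <module>
IndexError: list index out of range
```

Run:
```python
from h import *
m,f=cam('scene'); R=np.array(m['R']); C=-R.T@np.array(m['t'])
B=O[:2]-65*np.array([np.cos(yaw),np.sin(yaw)]);ok=True
for u,v,h in((249.2,235,27),(280.9,231.1,39)):
    w=R.T@np.array([(u-m['cx'])/f,(v-m['cy'])/f,1]); p=C+w*(h-C[2])/w[2]; e=p[:2]-B; a,b=e@[np.cos(yaw),np.sin(yaw)],e@Y[:2]; print(a,b); ok&=abs(a)<66 and abs(b)<94
if ok: print(r.finish_job(), r.read_state()['time'])
```

```text
-22.13071564277183 42.42789091190151
23.39673185401196 -48.183805485193155
the job is handed in; nothing more can be done
the job is handed in; nothing more can be done
```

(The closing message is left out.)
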